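# Put the moisture analyser back in service

### The job

The moisture analyser has been cleaned and its heater hood left up, with the power off. Shut the hood fully, and only then switch the power on by turning the black rotary isolator on the bench supply unit a quarter turn clockwise to its on position. Leave the other things on the bench where they are.

Things in the scene. Friction and masses are not known exactly. Their poses are not given: they have to be found in the camera images.
- supply_unit: Fixed grey bench supply unit, 320 mm wide (its y), 200 deep (its x); origin: centre of its underside; -x is the front. On a 50 mm plinth a white fascia, 150 mm long, slopes up and back at 40 deg from level (outward normal (-0.643, 0, 0.766), up-slope (0.766, 0, 0.643)) from x -100, z 50 to x 15, z 146 mm; above it an upright back. Two socket outlets, 16 mm proud, at y -45 and -115 mm.
- shelf_edge (a point): Middle of the lower front edge of the unit's reagent shelf, x -70, z 275 mm in the unit's frame. The shelf is 360 mm wide, 18 thick, bottles and a carton on it up to z 435 mm. It hangs over the isolator, which therefore can be reached only from the front with the tool tilted in under the shelf, about square to the sloping fascia.
- isolator (a joint): Handle angle about the fascia's normal, rad: 0 = off (bar level, pointer to the unit's +y, the left seen from the front), 1.571 = on (pointer straight up the slope). Grows clockwise seen squarely from the front. Snap action: a spring drives the handle to the nearer of its two end stops, holds it there with about 0.16 N m, and goes over at 0.785 rad.
- isolator_grip (a point): Point on the isolator's axis, inside its black grip bar, 34 mm out from the fascia; (-64, 65, 124) mm in the unit's frame. Bar 18 mm thick, its top 48 mm out from the fascia; it reaches 42 mm from the axis one way and 45 mm the other, to a 13 mm thick pointer end. Under it a hub disc, radius 31 mm, top 14 mm out. z: outward normal; y: along the bar to the pointer, turning with it.
- analyser: Fixed white moisture analyser, 320 mm deep (its x), 210 mm wide (its y), base 93 mm high, a grey sloping display panel at its front (-x side), a hinged hood over the rear part. Origin: centre of its underside on the bench.
- hood (a joint): Opening angle of the heater hood, rad: 0 = fully shut (stop), 1.3 = fully up (stop). It stays up by itself at its start angle of 1.15 or more; brought below about 0.8 rad, it sinks shut by itself within a few seconds (damped). It takes 1 to 5 N at its front end to swing it at modest speed.
- hood_hinge (a point): Middle of the hood's hinge axis, which lies along the analyser's y, at x 110, z 95 mm in the analyser's frame. The hood is a hollow white shell, 185 mm long from the hinge forward, 190 mm wide, 83 mm high above the hinge when shut, walls 8 mm, open below and behind. Standing up, its outer top faces away from the front and its front wall faces up.
- hood_lip (a point): Centre of the grey grip lip at the lower front edge of the hood: 120 mm wide, 10 mm thick, standing 27 mm out from the front wall. With the hood shut it is 197 mm in front of the hinge and 9 mm above it. The axes turn with the hood: x from lip to hinge, z out of the hood's top.
- carton: Loose white carton 80 x 80 x 95 mm, to be left alone. Origin: centre of its underside.
- jar: Loose capped jar, 64 mm across, 85 mm high, to be left alone. Origin: centre of its underside.
- petri_dish: Loose glass petri dish with lid, 98 mm across, 20 mm high, to be left alone. Origin: centre of its underside.

How it is judged:
On the way, in this order (a step that is already met when the one before it is completed fails the run):
1. the hood is fully shut, with the isolator still off (value of joint hood below 0.035 rad and value of joint isolator below 0.3 rad), for 0.2 s.
2. the isolator is turned on (value of joint isolator above 1.45 rad), for 0.2 s.
At the end, for the whole second after the job is handed in: The hood is shut to within 2 degrees (0.035 rad), the isolator stands within 7 degrees (0.12 rad) of its on stop, and both are at rest (value of joint hood below 0.035 rad and value of joint isolator above 1.45 rad and velocity of joint each of isolator, hood below 0.1 rad/s); the robot touches nothing.
It fails at once if the carton, jar or petri dish is shifted more than 25 mm (distance of any of carton, jar, petri_dish from where it was at the start of the episode above 0.025 m).
It fails at once if the isolator is on while the hood is not shut (value of joint isolator above 1 rad and value of joint hood above 0.1 rad).
It also fails if it takes over 54 s, if anything falls off the work surface, if the arm or the gripper's body presses on something with over 40 N, if the wrist force passes 120 N, or if a joint passes its speed limit or range.

### The arm

A 6-joint arm with a two-finger parallel gripper is mounted at the origin on the work surface. World frame = base frame: x ahead of the robot, y to its left, z up, the work surface at z = 0. Lengths are in m, angles in rad, forces in N, time in s.
With the tool pointing down it reaches from about 0.3 to 0.875 m from the base axis. Payload 6.4 kg.
Tool frame: the origin (TCP) lies midway between the tips of the shut fingers; the grasp point (between the pads) lies 19 mm behind it (arm.pinch_z is the distance from the TCP to the grasp point, in m); z points along the fingers, y is the direction in which the jaws open and shut (so a half turn about z gives the same grasp; the last joint's range is limited). The gripper opens to 88 mm and grips with 3 to 60 N. Pads are 18 mm wide; open, the fingers measure 123 mm over their backs; the gripper's body (75 mm by 187 mm) begins 45 mm behind the grasp point.
Start: joints at [0.975, 0.181, 1.607, -0, 1.354, -0.206], TCP at [0.218, 0.532, 0.239] pointing down, gripper open.
Joint ranges: [-2.99, 2.99], [-0.89, 2.07], [0.3, 2.58], [-1.14, 4.28], [0, 2.63], [-3.12, 3.12]. Speed limits (rad/s): [2.57, 2.57, 3.01, 3.14, 3.14, 3.14].

### API

Orientations are given as a rotation vector (axis times angle).
In Python, from workcell import arm gives the robot as it stands.
- The arm moves only by the tool send_rows, never from a script. Its argument "steps" is a list of rows, each a list of 7 numbers: the shift along the tool's x, y, z in cm, then the turn, a rotation vector about the tool's x, y, z in rad, then the opening, from 0 (shut) to 1 (fully open). In form: [[tx, ty, tz, ax, ay, az, hand], ...]. A call has 1 to 20 rows; each row is the pose to reach, as a shift and turn from the pose commanded when the call began, along the tool's axes at that moment; what a row does not reach only later rows make up. A row lasts 1/12 s, in which the tool goes at most 41.7 mm and 7.16 degrees, less where a joint would pass 70% of its speed; a pose out of reach is approached as far as the arm can. A call with a gripper value outside its range is refused whole. The fingers move at their own pace and stop on an object; "squeeze" is the grip in N (left out, the last holds). Time passes only in rows, so rows that repeat a pose let the fingers close. It gives the time, the measured TCP pose, the force and the opening at its end, in the units of the state.
- arm.get_state(): the state, without advancing time (a new reading comes with each control period).
- arm.grab_frame(name): name is "scene" or "top" or "wrist"; returns the picture (384x512x3 uint8, red, green, blue); there is no depth.
- arm.camera_info(name): a dict with "vertical_fov" (degrees; the focal length in pixels is half the picture's height over the tangent of half this angle, whatever the lens; pixels are square), "cx", "cy" (the principal point, pixels), "extrinsics" (4x4, takes a point from camera to world coordinates). Camera axes: x right, y down, z forward; pixel columns grow to the right and rows downward; lengths in m; the calibration is good to about 2 mm. The wrist camera is an equidistant fisheye: a pixel r from the principal point sees the ray r / f radians off the axis. A picture is of the moment at which its call begins: read the wrist's pose just before it. camera_info takes no time and is no camera call; for the wrist camera it gives the pose at the moment of the call.
- arm.sign_off(): hands the job in, once; it reports no verdict.
Trained networks look in the newest picture that a camera, given by its name, has taken for a name from the list of things; names that differ only in an ending like _2 or _b are one class to them, and where a whole thing is asked for, a point or a joint stands for the part that bears it (a point fixed in the world has none). Each returns a list of dicts, best first, with "conf" (0 to 1); they miss things now and then, are a little off and sometimes report something else, mostly with a low value. They report only what shows in the picture. A call takes as long as a camera call.
- arm.spot_in(camera, target): "bbox" ([left, top, right, bottom] in pixels, round what is visible of it).
- arm.masks_of(camera, target): "mask" (384x512 bool, what is visible of it) and "bbox" ([left, top, right, bottom] in pixels, round what is visible of it).
- arm.spot_point(camera, target): "location" ([column, row] in pixels: a listed point, or the origin of a listed thing).
The state is a dict: "time_s": time; "joint_positions": joint angles; "qvel": joint speeds; "joint_torque": joint torques, N m; "eef_pos": TCP position; "orientation": TCP orientation; "contact_force": force on the tool from outside, world axes, zero at the start; "moment": the same for the moment, N m; "finger_gap": finger opening in m.
Only numpy, scipy, OpenCV 4.12 (cv2) and the standard library are available. Lean on these libraries where they do the work, as an engineer would, in place of code of your own. Each camera call takes 0.05 s, during which the arm holds its last target. There are 200 camera calls.

## Working session

There is one attempt and no reset: what is moved stays moved. The work goes in short steps, Python scripts to look and compute and a tool call to move; the robot and the scene stay as the last step left them, time stands still between calls to the robot, and variables do not carry over. Pictures are saved under pics/ and viewed, about 8 in all and at most 12, crops included, and the job is handed in when it is done.

Besides the shell and the picture viewer there is one more tool, called after ">>>" as name(argument=value, ...) on one line, values as JSON. send_rows: Moves the arm, as the interface text tells. Its arguments: {"type":"object","properties":{"steps":{"type":"array"},"squeeze":{"type":"number"}},"required":["steps"]}

```bash
ls; mkdir -p pics; python3 - <<'E'
from workcell import arm
import cv2, numpy as np
s=arm.get_state(); print(s['time_s'],s['eef_pos'],s['orientation'],s['finger_gap'])
ims=[]
for c in ['scene','top']:
    im=arm.grab_frame(c); ims.append(im)
    i=arm.camera_info(c); print(c,i['vertical_fov'],i['cx'],i['cy'],np.round(i['extrinsics'],4).tolist())
    for t in ['isolator_grip','hood_lip','hood_hinge','shelf_edge','supply_unit','analyser','carton','jar','petri_dish']:
        r=arm.spot_point(c,t); print(t,[(np.round(d['location'],1).tolist(),round(d['conf'],2)) for d in r[:2]])
    cv2.imwrite(f'pics/{c}0.png',im[:,:,::-1])
E
```

```text
pics
0.0 [0.21819123 0.53142472 0.23780499] [-6.08338080e-01 -3.08142922e+00  2.52203237e-03] 0.08820846238468089
scene 45.281240537955796 256.9305600663485 183.75750772599832 [[-0.6629, 0.7091, -0.2405, 0.8692], [0.7487, 0.6241, -0.2236, 0.3293], [-0.0085, -0.3283, -0.9445, 1.4769], [0.0, 0.0, 0.0, 1.0]]
isolator_grip [([166.7, 119.8], 0.8)]
hood_lip [([318.9, 209.6], 0.58)]
hood_hinge []
shelf_edge [([177.7, 104.9], 0.97)]
supply_unit [([195.0, 118.4], 0.96), ([259.5, 160.4], 0.32)]
analyser [([313.8, 220.3], 0.8)]
carton [([201.4, 229.8], 0.58)]
jar [([385.6, 262.1], 0.69)]
petri_dish [([256.8, 157.1], 0.59)]
top 55.42089868478183 258.66787022734604 191.76434451245063 [[0.0075, -0.9953, 0.0969, 0.4218], [-1.0, -0.0078, -0.0027, 0.0461], [0.0035, -0.0969, -0.9953, 1.4836], [0.0, 0.0, 0.0, 1.0]]
isolator_grip [([367.8, 195.8], 0.41)]
hood_lip [([204.4, 200.8], 0.71)]
hood_hinge [([205.9, 184.8], 0.86)]
shelf_edge [([363.9, 194.9], 0.77), ([202.1, 204.2], 0.28)]
supply_unit [([353.9, 217.6], 0.83), ([218.6, 219.0], 0.53)]
analyser [([214.2, 218.0], 0.78)]
carton [([281.5, 150.6], 0.67)]
jar [([152.0, 227.2], 0.7)]
petri_dish [([285.9, 227.9], 0.83)]
```

```bash
python3 - <<'E'
import cv2,numpy as np
a=cv2.imread('pics/scene0.png')[40:330,110:460];b=cv2.imread('pics/top0.png')[90:300,110:450]
cv2.imwrite('pics/s1.png',cv2.resize(a,None,fx=2,fy=2,interpolation=cv2.INTER_CUBIC));cv2.imwrite('pics/t1.png',cv2.resize(b,None,fx=2.3,fy=2.3,interpolation=cv2.INTER_CUBIC))
E
```

```text
(no output)
```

View pics/s1.png

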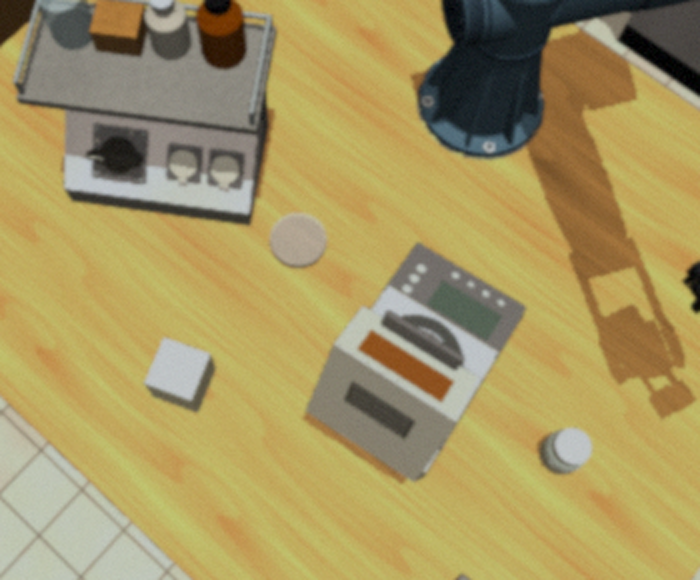

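View pics/t1.png

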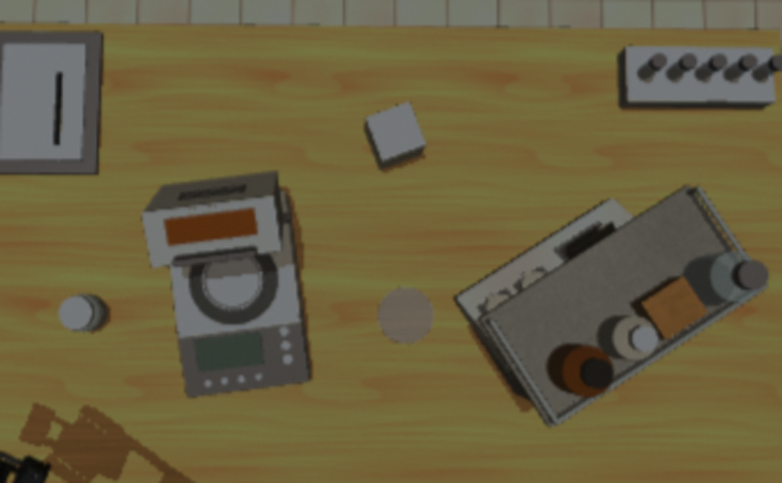

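The pictures show the hood up, with its open side facing the robot, and the isolator bar level under the shelf. The unit's front faces +x/+y, away from the robot. The unit's fascia edge is at crop px (67,190)–(249,212) in the scene view and (455,298)–(612,199) in the top view. I'll fit poses from these edges and the network points.

```bash
cat > h.py <<'E'
import numpy as np
from scipy.optimize import least_squares
from scipy.spatial.transform import Rotation as R
from workcell import arm
CI={c:arm.camera_info(c) for c in ['scene','top']}
def proj(c,P):
    i=CI[c];E=i['extrinsics'];q=(np.asarray(P)-E[:3,3])@E[:3,:3]
    f=192/np.tan(np.radians(i['vertical_fov']/2));return np.array([i['cx']+f*q[0]/q[2],i['cy']+f*q[1]/q[2]])
def W(p,P): # pose x,y,yaw
    c,s=np.cos(p[2]),np.sin(p[2]);return np.array([p[0]+c*P[0]-s*P[1],p[1]+s*P[0]+c*P[1],P[2]])
def hood(th,x,z): # hood-shut offsets from hinge -> analyser frame
    return np.array([.11+x*np.cos(th)+z*np.sin(th),0,.095-x*np.sin(th)+z*np.cos(th)])
E
python3 - <<'E'
from h import *
s=lambda u,v:(u/2+110,v/2+40); t=lambda u,v:(u/2.3+110,v/2.3+90)
ob=[('scene',(-.1,.16,.05),s(67,190)),('scene',(-.1,-.16,.05),s(249,212)),('scene',(-.07,.18,.275),s(18,101)),('scene',(-.07,-.18,.275),s(260,126)),
('top',(-.1,-.16,.05),t(455,298)),('top',(-.1,.16,.05),t(612,199)),('top',(-.07,-.18,.293),t(485,320)),('top',(-.07,.18,.293),t(692,187)),
('scene',(-.064,.065,.124),(166.7,119.8)),('top',(-.07,0,.275),(363.9,194.9)),('scene',(-.07,0,.275),(177.7,104.9))]
f=lambda p:np.concatenate([proj(c,W(p,P))-o for c,P,o in ob])
r=least_squares(f,[.4,-.3,2.5],loss='soft_l1');print('unit',r.x.round(4));print(f(r.x).reshape(-1,2).round(1).tolist())
print('grip',W(r.x,(-.064,.065,.124)))
# analyser: x,y,yaw,theta,zfront
oa=lambda p:[('top',hood(p[3],-.197,.009),(204.4,200.8)),('scene',hood(p[3],-.197,.009),(318.9,209.6)),('top',(.11,0,.095),(205.9,184.8)),
('top',(0,0,0),(214.2,218.0)),('scene',(0,0,0),(313.8,220.3)),
('top',(-.16,.105,p[4]),t(188,397)),('top',(-.16,-.105,p[4]),t(310,380)),('scene',(-.16,.105,p[4]),s(524,308)),('scene',(-.16,-.105,p[4]),s(418,243)),
('top',hood(p[3],-.185,.083)+[0,.095,0],t(160,184)),('top',hood(p[3],-.185,.083)+[0,-.095,0],t(277,172)),
('top',hood(p[3],-.185,0)+[0,.095,0],t(153,266)),('top',hood(p[3],-.185,0)+[0,-.095,0],t(281,250)),
('scene',hood(p[3],-.185,.083)+[0,.095,0],s(446,418)),('scene',hood(p[3],-.185,.083)+[0,-.095,0],s(337,346)),
]
g=lambda p:np.concatenate([proj(c,W(p,P))-o for c,P,o in oa(p)])
r=least_squares(g,[.5,.2,0,1.2,.04],loss='soft_l1');print('ana',r.x.round(4));print(g(r.x).reshape(-1,2).round(1).tolist())
print('lip',W(r.x,hood(r.x[3],-.197,.009)),'hinge',W(r.x,(.11,0,.095)))
def ray(c,u,z):
    i=CI[c];E=i['extrinsics'];fo=192/np.tan(np.radians(i['vertical_fov']/2))
    d=E[:3,:3]@[(u[0]-i['cx'])/fo,(u[1]-i['cy'])/fo,1];return (E[:3,3]+d*(z-E[2,3])/d[2])
for n,u,z in [('carton',(281.5,150.6),0),('jar',(152,227.2),0),('petri',(285.9,227.9),0)]: print(n,ray('top',u,z).round(3))
E
```

```text
unit [ 0.4586 -0.3445  3.7252]
[[-1.4, -1.1], [-0.0, -0.3], [0.3, 1.0], [-1.4, 3.1], [1.2, -0.1], [0.1, -1.1], [-1.3, -0.1], [-0.7, -2.0], [0.6, -1.9], [-0.2, 4.4], [0.8, -6.2]]
grip [ 0.54787131 -0.36344178  0.124     ]
ana [0.4594 0.2149 0.1261 1.2255 0.0541]
[[-0.1, -1.0], [0.1, 0.3], [4.0, 3.6], [1.6, -0.3], [3.3, 0.7], [-0.2, -0.7], [0.9, 0.1], [0.7, 0.8], [-1.5, -0.5], [-7.1, 10.6], [-0.2, 9.0], [0.1, -0.8], [1.3, -0.6], [3.0, 2.1], [-3.9, -1.8]]
lip [0.5107266  0.22138747 0.2834178 ] hinge [0.56847748 0.22870639 0.095     ]
carton [ 0.738 -0.051  0.   ]
jar [0.419 0.471 0.   ]
petri [ 0.421 -0.069  0.   ]
```

>>> send_rows(steps=[[-4,-1.5,-6,0,0,-0.1,0],[-8,-3,-12,0,0,-0.2,0],[-12,-4,-15,0,0,-0.3,0],[-16,-5.5,-15,0,0,-0.4,0],[-20,-7,-15,0,0,-0.517,0],[-24,-8.5,-15,0,0,-0.517,0],[-28,-10,-15,0,0,-0.517,0],[-32,-11.5,-15,0,0,-0.517,0],[-36,-13,-15,0,0,-0.517,0],[-40,-14,-14,0,0,-0.517,0],[-43.3,-15.3,-12,0,0,-0.517,0],[-43.3,-15.3,-12,0,0,-0.517,0]])

```text
time_s: 2.0
eef_pos: [0.5477, 0.2373, 0.364]
orientation: [-0.199, 3.133, 0.001]
contact_force: [-0.0, 0.2, -0.3]
finger_gap: 0.01
```

```bash
python3 - <<'E'
from h import *
import cv2
s=arm.get_state();print(s['time_s'],s['eef_pos'],s['orientation'],s['joint_positions'],s['contact_force'])
print([a for a in dir(arm) if a[0]!='_'])
i=arm.camera_info('wrist');im=arm.grab_frame('wrist');E=i['extrinsics'];print(i['vertical_fov'],i['cx'],i['cy'])
f=192/np.tan(np.radians(i['vertical_fov']/2))
def pw(P):
    q=(np.asarray(P)-E[:3,3])@E[:3,:3];th=np.arctan2(np.hypot(q[0],q[1]),q[2]);return np.array([i['cx'],i['cy']])+f*th*q[:2]/np.hypot(q[0],q[1])
p=[.4594,.2149,.1261];th=1.2255
for n,P in dict(lip=hood(th,-.197,.009),lipL=hood(th,-.2105,.009)+[0,.06,0],lipR=hood(th,-.2105,.009)+[0,-.06,0]).items():
    w=W(p,P);print(n,w.round(3),pw(w).round(1))
    cv2.circle(im,tuple(int(v) for v in pw(w)),3,(255,0,0),1)
print(arm.spot_point('wrist','hood_lip')[:2], arm.spot_in('wrist','hood_lip')[:2])
cv2.imwrite('pics/w1.png',im[:,:,::-1])
E
```

```text
2.0 [0.54769797 0.23729124 0.36404256] [-1.99202650e-01  3.13340120e+00  5.38330525e-04] [ 2.10144167e-01  1.55417348e-01  1.38687582e+00  6.66156248e-05
  1.59740366e+00 -1.48762732e+00] [-0.03268568  0.22897749 -0.2700645 ]
['MotionError', 'camera_info', 'get_state', 'grab_frame', 'masks_of', 'pinch_z', 'sign_off', 'spot_in', 'spot_point']
65.70646984690485 255.3868498961578 194.91020935395917
lip [0.511 0.221 0.283] [240.7 154.7]
lipL [0.499 0.28  0.296] [321.6 152. ]
lipR [0.514 0.161 0.296] [160.2 152.7]
[{'location': [251.2, 150.7], 'conf': 0.92}] [{'bbox': [139.2, 136.7, 367.0, 247.5], 'conf': 0.85}, {'bbox': [0.0, 3.7, 60.8, 148.0], 'conf': 0.45}]
```

View pics/w1.png

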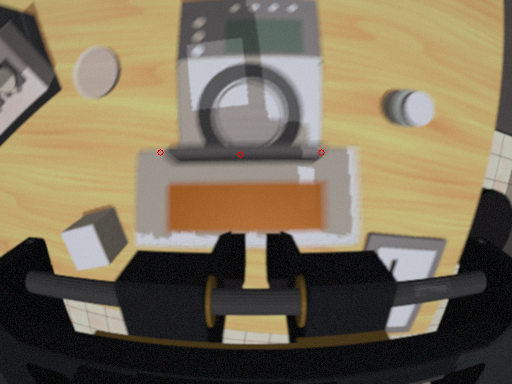

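The lip runs across cols 168–333 at row ~153, and my projected dots agree to a few mm. I'll descend behind it.

>>> send_rows(steps=[[0.5,0.5,0,0,0,0,0],[1,0.5,2,0,0,0,0],[1.9,0.5,4,0,0,0,0],[1.9,0.5,5.5,0,0,0,0],[1.9,0.5,6.7,0,0,0,0],[1.9,0.5,6.7,0,0,0,0]])

```text
time_s: 2.65
eef_pos: [0.5244, 0.2427, 0.2945]
orientation: [0.203, -3.132, 0.0]
contact_force: [-0.4, 0.4, 0.1]
finger_gap: 0.0005
```

```bash
python3 - <<'E'
from h import *
s=arm.get_state();print(s['time_s'],s['eef_pos'],s['orientation'],s['joint_positions'],s['contact_force'],s['finger_gap'])
Rt=R.from_rotvec(s['orientation']).as_matrix();p=[.4594,.2149,.1261]
for th in np.arange(1.25,.44,-.05):
    w=W(p,hood(th,-.199,.014+.009*np.sin(th))+[0,.006,0]);print(round(th,2),((w-s['eef_pos'])@Rt*100).round(1).tolist())
E
```

```text
2.65 [0.52436806 0.24274262 0.29451613] [ 2.03057799e-01 -3.13168525e+00  4.08829048e-04] [ 2.28086830e-01  1.47799924e-01  1.53174153e+00  2.86200406e-04
  1.46538040e+00 -1.47223838e+00] [-0.40503391  0.35937419  0.14174193] 0.0005172840455925186
1.25 [-0.1, -1.3, 0.4]
1.2 [0.9, -1.3, 0.6]
1.15 [1.9, -1.3, 0.9]
1.1 [2.9, -1.3, 1.2]
1.05 [3.8, -1.3, 1.6]
1.0 [4.7, -1.3, 2.1]
0.95 [5.6, -1.3, 2.5]
0.9 [6.5, -1.3, 3.1]
0.85 [7.4, -1.3, 3.7]
0.8 [8.2, -1.3, 4.3]
0.75 [9.0, -1.3, 4.9]
0.7 [9.7, -1.3, 5.7]
0.65 [10.4, -1.3, 6.4]
0.6 [11.1, -1.3, 7.2]
0.55 [11.8, -1.3, 8.0]
0.5 [12.4, -1.3, 8.8]
0.45 [12.9, -1.3, 9.7]
```

>>> send_rows(steps=[[0.5,-0.5,0.5,0,0,0,0],[0.9,-1,0.6,0,0,0,0],[1.4,-1.3,0.8,0,0,0,0],[1.9,-1.3,0.9,0,0,0,0]])

```text
time_s: 2.98
eef_pos: [0.5097, 0.2256, 0.2884]
orientation: [-0.198, 3.133, 0.0]
contact_force: [1.5, 0.6, -0.3]
finger_gap: 0.0006
```

```bash
python3 - <<'E'
from h import *
import cv2
im=arm.grab_frame('wrist');cv2.imwrite('pics/w2.png',im[:,:,::-1])
s=arm.get_state();print(s['eef_pos'],s['contact_force'])
E
```

```text
[0.50867905 0.2256888  0.28807235] [ 0.56019497 -0.03869962  0.44052857]
```

View pics/w2.png

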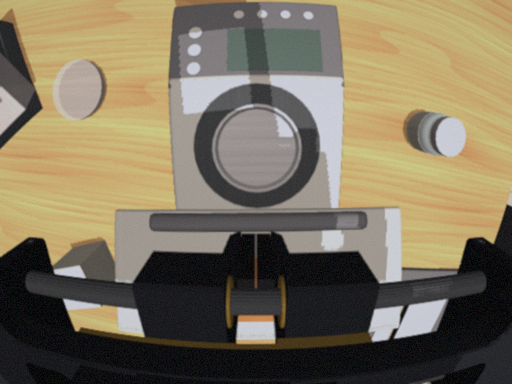

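The shut fingers sit right behind the lip (row 220). I'll follow the arc down.

>>> send_rows(steps=[[1.0,0,0.3,0,0,0,0],[1.9,0,0.7,0,0,0,0],[2.8,0,1.2,0,0,0,0],[3.7,0,1.6,0,0,0,0],[4.6,0,2.2,0,0,0,0],[5.5,0,2.8,0,0,0,0],[6.3,0,3.4,0,0,0,0],[7.1,0,4.0,0,0,0,0],[7.8,0,4.8,0,0,0,0],[8.5,0,5.5,0,0,0,0],[9.2,0,6.3,0,0,0,0],[9.9,0,7.1,0,0,0,0],[10.5,0,7.9,0,0,0,0],[10.8,0,8.4,0,0,0,0],[11.0,0,8.8,0,0,0,0]])

```text
time_s: 4.28
eef_pos: [0.3993, 0.2121, 0.1984]
orientation: [0.2, -3.134, 0.0]
contact_force: [0.4, 0.0, 0.4]
finger_gap: 0.0003
```

```bash
python3 - <<'E'
from h import *
import cv2
im=arm.grab_frame('top');cv2.imwrite('pics/t2.png',cv2.resize(im[110:290,130:330],None,fx=2.5,fy=2.5)[:,:,::-1])
s=arm.get_state();print(s['time_s'],s['eef_pos'],s['orientation'],s['joint_positions'],s['contact_force'])
E
```

```text
4.3333 [0.39894318 0.21202042 0.19793582] [ 1.99748916e-01 -3.13274514e+00  4.60072830e-04] [ 2.24622936e-01 -5.79353019e-02  1.94537982e+00  1.14630162e-04
  1.25664876e+00 -1.47355980e+00] [-0.2228685  -0.13436116 -0.82548834]
```

>>> send_rows(steps=[[1,0,-2,0,0,0,0],[2,0,-5,0,0,0,0],[2,0,-9,0,0,0,0],[2,-1,-13,0,0,0,0],[0,-4,-17,0,0,0,0],[-2,-8,-20,0,0,0,0],[-3.5,-12,-20,0,0,0,0],[-5,-16,-20,0,0,0,0],[-7,-20,-20,0,0,0,0],[-9,-24,-20,0,0,0,0],[-11,-28,-20,0,0,0,0],[-13,-32,-20,0,0,0,0],[-15,-36,-20,0,0,0,0],[-15.4,-38.4,-20,0,0,0,0],[-15.4,-38.4,-20,0,0,0,0]])

```text
time_s: 5.58
eef_pos: [0.6031, -0.1537, 0.3982]
orientation: [0.195, -3.135, 0.001]
contact_force: [-0.2, 0.5, -0.4]
finger_gap: 0.0005
```

```bash
cat >> h.py <<'E'
PU=[.4586,-.3445,3.7252]
def Rz(a): return R.from_rotvec([0,0,a]).as_matrix()
UX,UY=Rz(PU[2])[:,0],Rz(PU[2])[:,1]
N=-.643*UX+np.array([0,0,.766]);U=.766*UX+np.array([0,0,.643]);G=W(PU,(-.064,.065,.124))
D=[([.975,.181,1.607,0,1.354],(.2182,.5314,.2378)),([.2101,.1554,1.3869,0,1.5974],(.5477,.2373,.364)),([.2281,.1478,1.5317,0,1.4654],(.5244,.2427,.2945)),([.2246,-.0579,1.9454,0,1.2566],(.3989,.2120,.1979))]
E
python3 - <<'E'
from h import *
import cv2
s=arm.get_state();print(s['time_s'],s['eef_pos'],s['orientation'],s['joint_positions'])
Rt=R.from_rotvec(s['orientation']).as_matrix()
E=arm.camera_info('wrist')['extrinsics'];print('cam in tool',((E[:3,3]-s['eef_pos'])@Rt).round(3))
Rg=np.c_[U,-UY,-N];print('turn',R.from_matrix(Rt.T@Rg).as_rotvec().round(3));P=G+.15*N;print('standoff',P,'d cm',((P-s['eef_pos'])@Rt*100).round(1))
D.append((s['joint_positions'][:5],tuple(s['eef_pos'])))
def res(k):
    o=[]
    for q,p in D:
        rr=np.sqrt(p[0]**2+p[1]**2-.118**2);a=q[1]+q[2]
        o+=[k[0]+k[1]*np.sin(q[1])+k[2]*np.sin(a)+k[3]*np.cos(a)-rr, k[4]+k[1]*np.cos(q[1])+k[2]*np.cos(a)-k[3]*np.sin(a)-p[2]]
    return o
r=least_squares(res,[0,.4,.4,0,.2]);print('a1,L2,L3,e,d1-L6',r.x.round(3),np.abs(r.fun).max().round(4))
im=arm.grab_frame('scene');cv2.imwrite('pics/s2.png',cv2.resize(im[40:330,110:460],None,fx=2,fy=2)[:,:,::-1])
E
```

```text
5.5833 [ 0.60314721 -0.15370159  0.3981778 ] [ 1.94875682e-01 -3.13451485e+00  8.47473426e-04] [-4.39438111e-01  2.08919978e-01  1.25940069e+00 -9.71526624e-04
  1.67391188e+00 -2.13451615e+00]
cam in tool [ 0.075  0.    -0.146]
turn [ 0.16   0.685 -0.441]
standoff [ 0.62830982 -0.31032721  0.2389    ] d cm [ -0.6 -15.8  15.9]
a1,L2,L3,e,d1-L6 [-0.001  0.437  0.516  0.089  0.006] 0.0007
```

View pics/s2.png

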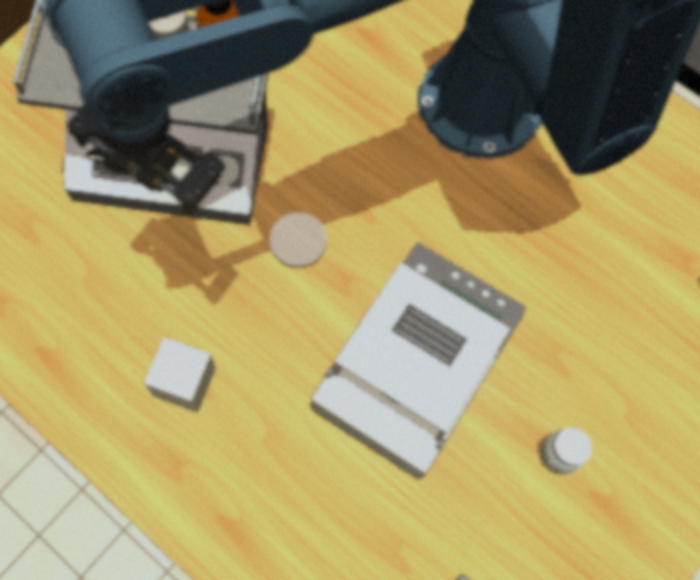

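The scene view shows the hood down flat on the base, and the carton, jar and dish unmoved. I'll start the tilt at a safe height and learn the wrist geometry from it.

>>> send_rows(steps=[[-3,-2,-1,0.03,0.11,-0.07,0],[-5,-4,-2,0.05,0.23,-0.15,0],[-7,-5.5,-3,0.08,0.34,-0.22,0],[-7,-5.5,-3,0.08,0.34,-0.22,0],[-7,-5.5,-3,0.08,0.34,-0.22,0]])

```text
time_s: 6.05
eef_pos: [0.6804, -0.1941, 0.4244]
orientation: [0.492, -2.754, 0.14]
contact_force: [0.1, 0.3, -1.2]
finger_gap: 0.0003
```

```bash
python3 - <<'E'
from h import *
s=arm.get_state();q=s['joint_positions'];print(s['time_s'],s['eef_pos'].round(4),q.round(4))
Rm=R.from_rotvec(s['orientation']).as_matrix()
# orientation model: Rz(q1) Ry(q2+q3) Rz(s4 q4) Ry(q5) Rz(s6 q6 + c)
Ry=lambda a:R.from_rotvec([0,a,0]).as_matrix()
for s4 in (1,-1):
    M=Rz(q[0])@Ry(q[1]+q[2])@Rz(s4*q[3])@Ry(q[4]);X=M.T@Rm
    print(s4,X.round(3).tolist(), 'q6',q[5], np.arctan2(X[1,0],X[0,0]))
    w=s['eef_pos'];A=Rz(q[0])@Ry(q[1]+q[2]);B=A@Rz(s4*q[3])
    base=Rz(q[0])@Ry(q[1])@[0,0,.437]+A@[.089,0,.516]  # elbow offset
    # unknown d1,L6,lateral pre j4 (A y), post j4 (B y); total lateral .118, d1-L6=.006
    # w-base = d1*z + L6*tool z + sa*A_y + sb*B_y
    C=np.c_[[0,0,1],Rm[:,2],A[:,1],B[:,1]];rows=np.r_[C,[[1,-1,0,0]],[[0,0,1,1]]];rhs=np.r_[w-base,.006,.118]
    k,rs,_,_=np.linalg.lstsq(rows,rhs,rcond=None);print('d1,L6,sa,sb',k.round(4),rs)
E
```

```text
6.05 [ 0.6804 -0.1941  0.4244] [-0.3353  0.6446  0.6602 -0.2867  2.0729 -2.3685]
1 [[0.698, 0.716, -0.0], [-0.716, 0.698, 0.0], [0.0, -0.0, 1.0]] q6 -2.368509009206907 -0.7977126824120108
d1,L6,sa,sb [ 0.3218  0.3161  0.1185 -0.    ] [8.07472287e-07]
-1 [[0.859, 0.507, 0.067], [-0.419, 0.774, -0.475], [-0.293, 0.38, 0.877]] q6 -2.368509009206907 -0.4536803898952039
d1,L6,sa,sb [ 0.3224  0.3164  0.1196 -0.0011] [7.66427594e-07]
```

```bash
cat >> h.py <<'E'
LIM=np.array([[-2.99,2.99],[-.89,2.07],[.3,2.58],[-1.14,4.28],[0,2.63],[-3.12,3.12]])
Ry=lambda a:R.from_rotvec([0,a,0]).as_matrix()
def fkw(q): return Rz(q[0])@(np.array([0,.1185,.322])+Ry(q[1])@[0,0,.437]+Ry(q[1]+q[2])@[.089,0,.516])
def ik(p,Rm):
    wc=p-.316*Rm[:,2];out=[]
    r2=wc[0]**2+wc[1]**2-.1185**2
    if r2<0:return out
    r=np.sqrt(r2);z=wc[2]-.322;q1=np.arctan2(wc[1],wc[0])-np.arctan2(.1185,r)
    b=np.hypot(.089,.516);ph=np.arctan2(.089,.516);c=(r*r+z*z-.437**2-b*b)/(2*.437*b)
    if abs(c)>1:return out
    g=np.arccos(c);q2=np.arctan2(r,z)-np.arctan2(b*np.sin(g),.437+b*np.cos(g));q3=g-ph
    A=Rz(q1)@Ry(q2+q3);X=A.T@Rm
    for s in(1,-1):
        q5=np.arccos(X[2,2]);q4=np.arctan2(X[1,2],X[0,2]);q6=np.arctan2(X[2,1],-X[2,0])-np.pi/2
        if s<0:q5=-q5;q4+=np.pi;q6+=np.pi
        for a in(-1,0,1):
            for c6 in(-1,0,1):
                q=np.array([q1,q2,q3,q4+2*np.pi*a,q5,q6+2*np.pi*c6])
                if (q>LIM[:,0]).all() and (q<LIM[:,1]).all(): out.append(q)
    return out
def boxd(P,lo,hi): return np.linalg.norm(np.maximum(np.maximum(lo-P,P-hi),0),axis=-1)
def clear(q,p,Rm):
    A=Rz(q[0])@Ry(q[1]+q[2]);wc=fkw(q);U3=Rz(PU[2])
    toU=lambda P:(np.atleast_2d(P)-[PU[0],PU[1],0])@U3
    lo,hi=np.array([-.07,-.18,.275]),np.array([.1,.18,.435])
    fa=toU([wc-t*A[:,2] for t in np.linspace(0,.5,40)]);tl=toU([p-t*Rm[:,2] for t in np.linspace(.064,.316,25)])
    return boxd(fa,lo,hi).min(),boxd(tl,lo,hi).min(),toU(wc)[0]
E
python3 - <<'E'
from h import *
s=arm.get_state();print('model chk',[ (np.round(q,3)).tolist() for q in ik(s['eef_pos'],R.from_rotvec(s['orientation']).as_matrix())])
Rg=np.c_[U,-UY,-N]
p=G+.04*UY-.02*U-.012*N   # TCP 22 mm out
for al in(0,-.2,-.35,.2):     # about tool x (up-slope)
  for be in(0,.15,-.15):  # about tool y
    for ga in (0,np.pi):
      Rm=Rg@R.from_rotvec([al,0,0]).as_matrix()@R.from_rotvec([0,be,0]).as_matrix()@Rz(ga)
      for q in ik(p,Rm):
        c=clear(q,p,Rm);print(al,be,round(ga,1),q.round(2).tolist(),'forearm %.3f tool %.3f'%c[:2],'wcU',c[2].round(3))
E
```

```text
model chk [[-0.335, 0.643, 0.663, -0.286, 2.072, -2.367]]
0 0 0 [-0.51, 0.87, 1.05, -0.61, 1.59, -2.56] forearm 0.061 tool 0.113 wcU [-0.275  0.105  0.344]
0 0 3.1 [-0.51, 0.87, 1.05, -0.61, 1.59, 0.58] forearm 0.061 tool 0.113 wcU [-0.275  0.105  0.344]
0 0.15 0 [-0.47, 0.95, 0.97, -0.72, 1.69, -2.53] forearm 0.068 tool 0.131 wcU [-0.309  0.105  0.311]
0 0.15 3.1 [-0.47, 0.95, 0.97, -0.72, 1.69, 0.61] forearm 0.068 tool 0.131 wcU [-0.309  0.105  0.311]
0 -0.15 0 [-0.55, 0.79, 1.13, -0.49, 1.49, -2.6] forearm 0.060 tool 0.092 wcU [-0.236  0.105  0.372]
0 -0.15 3.1 [-0.55, 0.79, 1.13, -0.49, 1.49, 0.54] forearm 0.060 tool 0.092 wcU [-0.236  0.105  0.372]
-0.2 0 0 [-0.55, 0.99, 0.86, -0.52, 1.8, -2.62] forearm 0.037 tool 0.113 wcU [-0.271  0.168  0.339]
-0.2 0 3.1 [-0.55, 0.99, 0.86, -0.52, 1.8, 0.52] forearm 0.037 tool 0.113 wcU [-0.271  0.168  0.339]
-0.2 0.15 0 [-0.51, 1.07, 0.77, -0.64, 1.9, -2.62] forearm 0.050 tool 0.131 wcU [-0.305  0.167  0.306]
-0.2 0.15 3.1 [-0.51, 1.07, 0.77, -0.64, 1.9, 0.52] forearm 0.050 tool 0.131 wcU [-0.305  0.167  0.306]
-0.2 -0.15 0 [-0.59, 0.91, 0.9
[... 712 characters left out ...]
[-0.62, 1.0, 0.79, -0.35, 1.88, 0.5] forearm 0.016 tool 0.090 wcU [-0.224  0.212  0.357]
0.2 0 0 [-0.47, 0.77, 1.23, -0.72, 1.38, -2.47] forearm 0.075 tool 0.113 wcU [-0.271  0.042  0.339]
0.2 0 3.1 [-0.47, 0.77, 1.23, -0.72, 1.38, 0.67] forearm 0.075 tool 0.113 wcU [-0.271  0.042  0.339]
0.2 0.15 0 [-0.44, 0.86, 1.16, -0.82, 1.49, -2.42] forearm 0.085 tool 0.131 wcU [-0.305  0.043  0.306]
0.2 0.15 3.1 [-0.44, 0.86, 1.16, -0.82, 1.49, 0.72] forearm 0.085 tool 0.131 wcU [-0.305  0.043  0.306]
0.2 -0.15 0 [-0.52, 0.69, 1.3, -0.6, 1.27, -2.54] forearm 0.067 tool 0.091 wcU [-0.232  0.043  0.367]
0.2 -0.15 3.1 [-0.52, 0.69, 1.3, -0.6, 1.27, 0.6] forearm 0.067 tool 0.091 wcU [-0.232  0.043  0.367]
```

```bash
cat >> h.py <<'E'
Rg=np.c_[U,-UY,-N]@R.from_rotvec([.3,0,0]).as_matrix()@R.from_rotvec([0,.15,0]).as_matrix()
E
python3 - <<'E'
from h import *
from scipy.spatial.transform import Slerp
s=arm.get_state();Rt=R.from_rotvec(s['orientation']);e=s['eef_pos']
p=G+.044*UY-.03*U-.010*N;S=p-.14*Rg[:,2]
print('S',S.round(3),'rows: d',((S-e)@Rt.as_matrix()*100).round(1),'turn',(Rt.inv()*R.from_matrix(Rg)).as_rotvec().round(3))
sl=Slerp([0,1],R.concatenate([Rt,R.from_matrix(Rg)]))
for t in np.linspace(0,1,6):
    P=e+t*(S-e);Rm=sl(t).as_matrix()
    for q in ik(P,Rm): print('a',round(t,1),q.round(2).tolist(),[c.round(3).tolist() for c in clear(q,P,Rm)])
for t in np.linspace(0,1,4):
    P=S+t*(p-S)
    for q in ik(P,Rg): print('b',round(t,1),q.round(2).tolist(),[c.round(3).tolist() for c in clear(q,P,Rg)])
E
```

```text
S [ 0.648 -0.301  0.185] rows: d [-2.  -8.  25.1] turn [ 0.397  0.453 -0.235]
a 0.0 [-0.33, 0.64, 0.66, -0.29, 2.07, -2.37] [0.227, 0.226, [-0.377, 0.01, 0.721]]
a 0.2 [-0.32, 0.65, 0.76, -0.4, 1.98, -2.41] [0.217, 0.209, [-0.39, 0.006, 0.66]]
a 0.4 [-0.3, 0.68, 0.85, -0.51, 1.88, -2.44] [0.204, 0.197, [-0.4, -0.001, 0.596]]
a 0.6 [-0.29, 0.71, 0.93, -0.61, 1.79, -2.45] [0.189, 0.185, [-0.407, -0.008, 0.528]]
a 0.8 [-0.28, 0.76, 1.0, -0.72, 1.7, -2.44] [0.175, 0.172, [-0.411, -0.016, 0.457]]
a 1.0 [-0.27, 0.82, 1.06, -0.83, 1.62, -2.41] [0.164, 0.166, [-0.41, -0.024, 0.383]]
b 0.0 [-0.27, 0.82, 1.06, -0.83, 1.62, -2.41] [0.164, 0.166, [-0.41, -0.024, 0.383]]
b 0.3 [-0.32, 0.82, 1.12, -0.84, 1.55, -2.39] [0.141, 0.147, [-0.376, -0.011, 0.354]]
b 0.7 [-0.37, 0.82, 1.17, -0.86, 1.48, -2.37] [0.118, 0.141, [-0.342, 0.003, 0.325]]
b 1.0 [-0.41, 0.84, 1.22, -0.89, 1.41, -2.35] [0.095, 0.141, [-0.309, 0.017, 0.295]]
```

>>> send_rows(steps=[[-0.2,-1,3.1,0.05,0.057,-0.03,0],[-0.5,-2,6.2,0.1,0.113,-0.06,0],[-0.7,-3,9.4,0.15,0.17,-0.09,0],[-1,-4,12.5,0.2,0.226,-0.118,0],[-1.2,-5,15.7,0.25,0.283,-0.147,0],[-1.5,-6,18.8,0.3,0.34,-0.176,0],[-1.7,-7,22,0.35,0.4,-0.205,0],[-2,-8,25.1,0.397,0.453,-0.235,0],[-2,-8,25.1,0.397,0.453,-0.235,0]])

```text
time_s: 6.8
eef_pos: [0.6421, -0.3006, 0.1799]
orientation: [0.773, -2.205, 0.651]
contact_force: [-1.2, 0.6, -2.7]
finger_gap: 0.0002
```

```bash
cat >> h.py <<'E'
def wproj(P,i):
    E=i['extrinsics'];f=192/np.tan(np.radians(i['vertical_fov']/2));q=(np.asarray(P)-E[:3,3])@E[:3,:3]
    return np.array([i['cx'],i['cy']])+f*np.arctan2(np.hypot(q[0],q[1]),q[2])*q[:2]/np.hypot(q[0],q[1])
E
python3 - <<'E'
from h import *
import cv2
s=arm.get_state();print(s['time_s'],s['eef_pos'],s['joint_positions'].round(3),s['contact_force'])
i=arm.camera_info('wrist');im=arm.grab_frame('wrist')
print('grip',wproj(G,i).round(1),[(d['location'],d['conf']) for d in arm.spot_point('wrist','isolator_grip')[:2]], [(d['bbox'],d['conf']) for d in arm.spot_in('wrist','isolator')[:2]])
B=cv2.resize(im,None,fx=1.5,fy=1.5)[:,:,::-1].copy()
def dot(P,c): cv2.circle(B,tuple(int(v) for v in wproj(P,i)*1.5),3,c,1)
dot(G,(0,0,255));dot(G+.014*N+.045*UY,(0,255,0));dot(G+.014*N-.042*UY,(0,255,0))
for y in(-.16,.16):
    dot(W(PU,(-.1,y,.05)),(255,0,0));dot(W(PU,(.015,y,.146)),(255,0,0))
cv2.imwrite('pics/w3.png',B)
E
```

```text
6.8 [ 0.64214946 -0.30061127  0.1798618 ] [-0.28   0.807  1.079 -0.828  1.616 -2.405] [-1.21074407  0.61555036 -2.73527547]
grip [292. 154.] [([292.7, 156.3], 0.62)] [([246.3, 126.7, 345.6, 189.8], 0.84)]
```

View pics/w3.png

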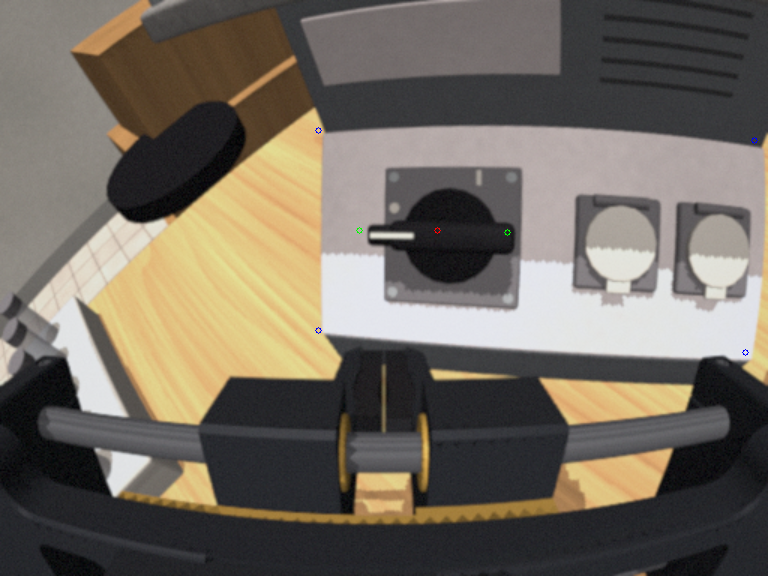

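The bar is at (367–514, 236) in the view against a predicted (359–507, 231). That puts it about 4 mm further right and 3 mm further down-slope than the fit, so I'll correct for that and move in.

```bash
cat >> h.py <<'E'
G=G-.0045*UY-.003*U
E
python3 - <<'E'
from h import *
s=arm.get_state();Rt=R.from_rotvec(s['orientation']).as_matrix();e=s['eef_pos'];print(e,s['contact_force'],R.from_matrix(Rt.T@Rg).as_rotvec().round(3))
p=G+.044*UY-.03*U-.010*N;print('to p',((p-e)@Rt*100).round(2),'U in tool',(U@Rt).round(3),'N in tool',(N@Rt).round(3))
E
```

```text
[ 0.64779591 -0.30208097  0.19248524] [ 0.22940961 -0.32366064  0.86619244] [-0.001  0.007 -0.011]
to p [-0.76  0.68 14.26] U in tool [ 0.99  -0.011  0.143] N in tool [ 0.133 -0.298 -0.946]
```

>>> send_rows(steps=[[-0.8,0.7,2,0,0,0,0],[-0.8,0.7,4,0,0,0,0],[-0.8,0.7,6,0,0,0,0],[-0.8,0.7,8,0,0,0,0],[-0.8,0.7,10,0,0,0,0],[-0.8,0.7,11.5,0,0,0,0],[-0.8,0.7,13,0,0,0,0],[-0.8,0.7,14,0,0,0,0],[-0.8,0.7,14.2,0,0,0,0],[-0.8,0.7,14.2,0,0,0,0]])

```text
time_s: 7.78
eef_pos: [0.5849, -0.3862, 0.0934]
orientation: [0.766, -2.215, 0.664]
contact_force: [-0.9, 0.2, -0.0]
finger_gap: 0.0005
```

```bash
python3 - <<'E'
from h import *
import cv2
i=arm.camera_info('wrist');im=arm.grab_frame('wrist')
s=arm.get_state();Rt=R.from_rotvec(s['orientation']).as_matrix();e=s['eef_pos'];print(s['time_s'],e,s['contact_force'])
d=e-G;print('left,up,out mm',(np.array([d@UY,d@U,d@N+.034])*1000).round(1),'U',(U@Rt).round(3))
B=cv2.resize(im,None,fx=1.5,fy=1.5)[:,:,::-1].copy()
for P in(G,G+.014*N+.045*UY,G+.014*N-.042*UY): cv2.circle(B,tuple(int(v) for v in wproj(P,i)*1.5),3,(0,255,0),1)
cv2.imwrite('pics/w4.png',B)
E
```

```text
7.8333 [ 0.58545433 -0.38575092  0.09367529] [-0.65902366 -0.56966471  0.13622325]
left,up,out mm [ 43.8 -31.1  23.1] U [ 0.989 -0.008  0.145]
```

View pics/w4.png

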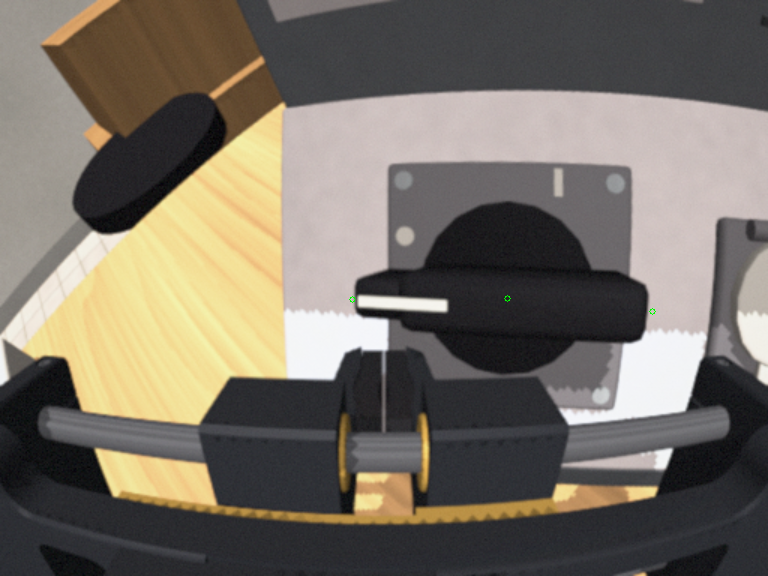

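The finger tips (col 345–425, row 350) sit just below the pointer end (355–400, 300). Before pushing I'll check the hood angle numerically.

```bash
python3 - <<'E'
from h import *
import cv2
p=[.4594,.2149,.1261]
for c in('scene','top'):
    im=arm.grab_frame(c);r=arm.masks_of(c,'hood')
    print(c,'lip',[(np.round(d['location'],1),d['conf']) for d in arm.spot_point(c,'hood_lip')[:1]],'hoodbox',r and (r[0]['bbox'],r[0]['conf']))
    for th in(0,.05,.15): print(th,proj(c,W(p,hood(th,-.197,.009))).round(1),'front top corners',proj(c,W(p,hood(th,-.185,.083)+[0,.095,0])).round(1),proj(c,W(p,hood(th,-.185,.083)-[0,.095,0])).round(1))
    cv2.imwrite(f'pics/h_{c}.png',im[:,:,::-1])
a=cv2.imread('pics/h_scene.png')[140:300,240:400];b=cv2.imread('pics/h_top.png')[140:300,130:290]
cv2.imwrite('pics/h.png',np.hstack([cv2.resize(v,None,fx=2.5,fy=2.5,interpolation=cv2.INTER_CUBIC) for v in(a,b)]))
E
```

```text
scene lip [(array([335.3, 192.5]), 0.83)] hoodbox []
0 [335.6 190.4] front top corners [365.1 202.9] [310.2 169. ]
0.05 [335.9 189.5] front top corners [365.  203.1] [309.7 169. ]
0.15 [336.4 188.3] front top corners [364.5 204.2] [308.5 169.5]
top lip [(array([214.5, 242.2]), 0.72)] hoodbox ([178.3, 183.6, 236.0, 243.9], 0.79)
0 [215.1 240.1] front top corners [185.6 240.7] [239.  234.3]
0.05 [214.8 240. ] front top corners [185.  239.5] [238.7 233.1]
0.15 [214.1 239.4] front top corners [183.7 236.8] [238.1 230.3]
```

View pics/h.png

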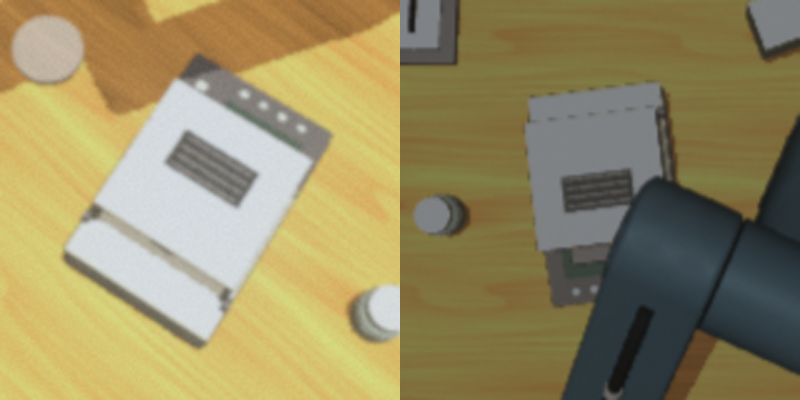

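The hood's front corner is at top px (186, 240), and the model for angle 0 gives (185.6, 240.7). It has not changed since 5.6 s, so the hood is shut. Next I push the pointer up the slope.

>>> send_rows(steps=[[0.5,0,0.07,0,0,0,0],[1,0,0.15,0,0,0,0],[1.5,0,0.22,0,0,0,0],[2,0,0.3,0,0,0,0],[2.5,0,0.37,0,0,0,0],[3,0,0.44,0,0,0,0],[3.5,0,0.52,0,0,0,0],[4,0,0.6,0,0,0,0],[4.5,0,0.66,0,0,0,0],[4.7,0,0.7,0,0,0,0],[4.7,0,0.7,0,0,0,0]])

```text
time_s: 9.05
eef_pos: [0.5539, -0.4062, 0.1244]
orientation: [0.765, -2.215, 0.665]
contact_force: [-0.2, -0.0, 0.4]
finger_gap: 0.0009
```

```bash
python3 - <<'E'
from h import *
import cv2
im=arm.grab_frame('wrist')
s=arm.get_state();e=s['eef_pos'];print(s['time_s'],e,s['contact_force'])
d=e-G;print('left,up,out mm',(np.array([d@UY,d@U,d@N+.034])*1000).round(1))
cv2.imwrite('pics/w5.png',im[:,:,::-1])
E
```

```text
9.1 [ 0.55406684 -0.40597357  0.12400354] [-0.11133245  1.15143166 -0.18441924]
left,up,out mm [43.4 17.  22.3]
```

View pics/w5.png

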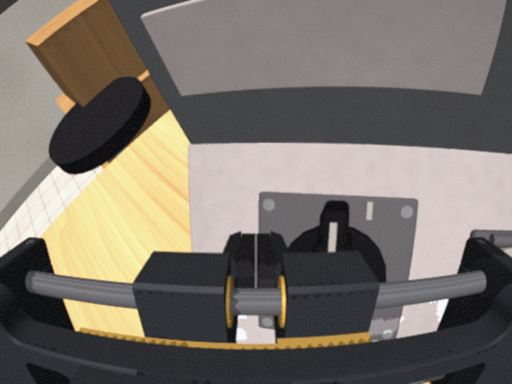

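The handle has snapped over: the pointer now points straight up the slope (335, 205–260), clear of the fingers. I'll retreat along the tool axis.

>>> send_rows(steps=[[-0.3,-0.3,-2,0,0,0,0],[-0.5,-0.3,-5,0,0,0,0],[-0.7,-0.3,-8,0,0,0,0],[-1,-0.3,-11,0,0,0,0],[-1,-0.3,-14,0,0,0,0],[-1,-0.3,-17,0,0,0,0],[-1,-0.3,-19,0,0,0,0],[-1,-0.3,-20,0,0,0,0],[-1,-0.3,-20,0,0,0,0],[-1,-0.3,-20,0,0,0,0]])

```text
time_s: 9.93
eef_pos: [0.6498, -0.2763, 0.2421]
orientation: [0.768, -2.214, 0.664]
contact_force: [-0.7, 0.0, -0.2]
finger_gap: 0.0005
```

```bash
python3 - <<'E'
from h import *
import cv2
im=arm.grab_frame('wrist');i=arm.camera_info('wrist');t=arm.grab_frame('top')
s=arm.get_state();print(s['time_s'],s['eef_pos'],s['contact_force'],np.abs(s['qvel']).max())
for n in('carton','jar','petri_dish','analyser'): print(n,[d['location'] for d in arm.spot_point('top',n)[:1]])
cv2.imwrite('pics/end.png',np.hstack([cv2.resize(im,(520,390)),cv2.resize(t[140:260,140:230],(280,390))])[:,:,::-1])
E
```

```text
10.0333 [ 0.64879971 -0.2771074   0.24106875] [ 0.16820831  0.43957047 -0.11945024] 0.007084741082274339
carton []
jar [[149.6, 225.2]]
petri_dish [[284.0, 228.3]]
analyser []
```

View pics/end.png

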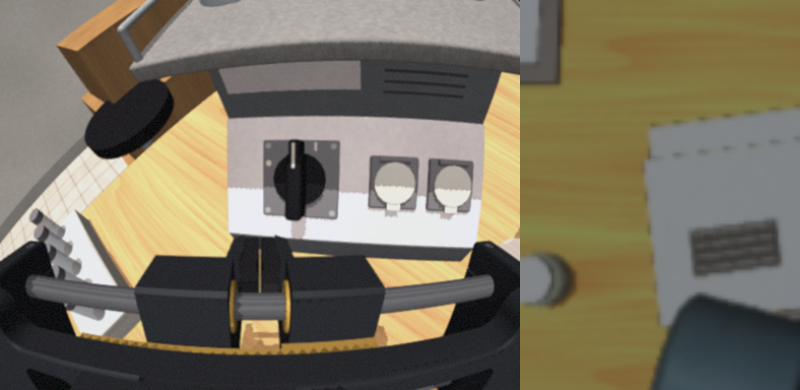

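The bar stands straight up the slope (col 295, rows 142–218), the hood is flat, and the arm is clear and at rest. I'm handing in.

```bash
python3 -c "
from workcell import arm
print(arm.sign_off())"
```

```text
the job is handed in; nothing more can be done
None
```

The hood is shut and the isolator is on, in that order. I handed the job in after about 10 s of robot time; the sign-off gives no verdict.

- **Hood:** I pushed the lip from behind with shut fingers down to about 0.45 rad, and the hood sank shut by itself. Before I touched the isolator, its front corner was within about 1 px of where a fully shut hood should be. It had not moved since an earlier picture.
- **Isolator:** I tilted the tool in under the shelf and pushed the pointer end up the slope until the handle snapped over. The last wrist view shows the bar straight up the slope.
- **Last checks:** The arm was about 20 cm clear of the unit and nearly still (0.007 rad/s), with the wrist force below 0.5 N.
- **Loose items:** The jar and petri dish were within about 3 px of where they started.

Two things the last checks could not confirm:
- The network did not find the carton or the analyser in the last top picture. The carton stood in its place in the mid-run scene view, and I saw no contact with it.
- In that last top picture the arm hid the front edge of the hood. The part that could be seen was flat.

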